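Load the sample reader and hold its shutter open

ROBOT

A 6-joint arm with a two-finger parallel gripper is mounted at the origin on the work surface. World frame = base frame: x ahead of the robot, y to its left, z up, the work surface at z = 0. Lengths are in m, angles in rad, forces in N, time in s.
With the tool pointing down it reaches from about 0.275 to 0.825 m from the base axis. Payload 5.2 kg.
Tool frame: the origin (TCP) lies at the very end of the fingers, on their centre line; the grasp point (between the pads) lies 19 mm behind it (grip_depth is the distance from the TCP to the grasp point, in m); z points along the fingers, y is the direction in which the jaws open and shut (so a half turn about z gives the same grasp; the last joint's range is limited). The gripper opens to 93 mm and grips with 3 to 60 N. Pads are 15 mm wide; open, the fingers measure 128 mm over their backs; the gripper's body (75 mm by 188 mm) begins 65 mm behind the grasp point.
Start: joints at [-0.203, 0.259, 1.535, -0, 1.348, -0.203], TCP at [0.55, 0, 0.219] pointing down, gripper open.
Joint ranges: [-3.14, 3.14], [-0.91, 2.08], [0.19, 2.58], [-1.22, 4.36], [0.22, 2.71], [-3.12, 3.12]. Speed limits (rad/s): [2.57, 2.57, 3.14, 3.14, 3.14, 3.14].

INTERFACE

Orientations are given as a unit quaternion [w, x, y, z].
In Python, from bench import * gives the robot as it stands.
- The arm moves only by the shell command python3 -m handwheel 'ROWS' [FORCE]. ROWS is JSON, a list of rows, each an object with "slide": the shift along the tool's x, y, z in cm, a list of three; "rotation": the turn, a rotation vector about the tool's x, y, z in degrees, a list of three; "hand": the finger opening in cm, from 0 to 9.3. In form: [{"slide": [tx, ty, tz], "rotation": [ax, ay, az], "hand": hand}, ...]. A call has 1 to 5 rows; each row is the pose to reach, as a shift and turn from the pose measured when the call began, along the tool's axes at that moment; what a row does not reach only later rows make up. A row lasts 1/8 s, in which the tool goes at most 62.5 mm and 10.7 degrees, less where a joint would pass 70% of its speed; a pose out of reach is approached as far as the arm can. A call with a gripper value outside its range is refused whole. The fingers move at their own pace and stop on an object; FORCE is the grip in N (left out, the last holds). Time passes only in rows, so rows that repeat a pose let the fingers close. It gives the time, the measured TCP pose, the force and the opening at its end, in the units of the state.
- get_state(): the state, without advancing time (a new reading comes with each control period).
- capture(name): name is "scene" or "side" or "wrist"; returns a dict with "frame" (384x512x3 uint8, red, green, blue), "range_z" (384x512 float32, m along the optical axis (not along the pixel's ray), 0 where there is no reading), "vfov" (degrees; the focal length in pixels is half the picture's height over the tangent of half this angle, whatever the lens; pixels are square), "cx", "cy" (the principal point, pixels), "R" (3x3) and "t" (3): a world point X has camera coordinates R X + t. Camera axes: x right, y down, z forward; pixel columns grow to the right and rows downward; lengths in m; the calibration is good to about 2 mm. A picture is of the moment at which its call begins.
- close_job(): hands the job in, once; it reports no verdict.
The state is a dict: "time_s": time; "joint_positions": joint angles; "joint_velocities": joint speeds; "joint_torque": joint torques, N m; "ee_pos": TCP position; "ee_rot": TCP orientation; "wrist_force": force on the tool from outside, world axes, zero at the start; "moment": the same for the moment, N m; "finger_gap": finger opening in m.
Only numpy, scipy, OpenCV 4.12 (cv2) and the standard library are available. Lean on these libraries where they do the work, as an engineer would, in place of code of your own. Each camera call takes 0.05 s, during which the arm holds its last target.

TASK

One of the three wide amber jars is already in the reader's lane: slide the other two along the bench, without lifting them, into the lane behind it so that all three stand upright in single file between the guide rails, packed close against one another and the end stop. Then pull the spring-loaded shutter slide out by its upright handle until the handle is level with the mark tab, and finish while still holding it there, gripper on the handle (let go, it springs shut). Leave the slim vial, beaker, flask and box where they stand.

Things in the scene. Friction and masses are not known exactly. Their poses are not given: they have to be found in the camera images.
- station: Fixed sample reader with loading lane. Origin at bench level on the lane's centre line; lane runs along its +y, yaw varies. Two aluminium guide rails 25 mm high, inner faces at x = -29 and +29 mm, straight from y = -80 to +90 mm; no floor: jars slide on the bench. White reader body 100 mm high: x +100..+180, y -60..+240. Slide bed 45 mm high: x -110..+90, y +100..+240.
- lane_mouth (a point): bench-level point on the lane's centre line at its mouth (station y = -80 mm), axes as the station's. From here the rails flare out to 100 mm apart at y = -116 mm. Before the mouth are four places, about station y = -170 or -300 mm, x = -85 or +85 mm: two hold waiting jars, the others the vial and the flask.
- lane_stop (a point): bench-level point on the lane's centre line at the face of the fixed end stop (station y = +90 mm; stop 40 mm high), axes as the station's. Three jars packed against it have their centres 25, 75 and 125 mm before this face.
- shutter (a joint): travel in m of the shutter slide on the bed: 0 = home (shut), grows as it is pulled along the station's -x, end of travel 0.095. A spring always pulls it home: 3.2 N at 0, plus 80 N/m (8 N at 60 mm); it has no catch.
- handle (a point): middle of the shutter's handle, an upright black post on the flat steel slide: 16 mm along station x, 30 mm along y, 47 mm high. The point is 75.5 mm above the bench, post top at 99 mm, slide's top face at 52 mm. At home it is at station x = +30, y = +160 mm. Moves with the slide; axes as the station's. A steel pointer at its foot reaches towards the mark.
- mark_line (a point): the mark: centre of a fixed dark steel tab, 4 mm along station x, 16 mm along y, 14 mm high, on the slide bed beside the slide, 62 mm to the +y side of the handle's line, 52 mm above the bench; axes as the station's. Handle centre (and pointer) must be level with it along station x: 45 to 75 mm of travel from home.
- jar1_centre (a point): centre, half-way up (32.5 mm above its underside), of one of three identical loose wide amber jars with white caps, standing upright on the bench: 50 mm diameter, body 50 mm high, cap 43 mm diameter on top, 65 mm high in all, about 150 g. z axis up. This one starts in the lane, 45 to 110 mm before the stop.
- jar2_centre (a point): centre, half-way up (32.5 mm above its underside), of one of three identical loose wide amber jars with white caps, standing upright on the bench: 50 mm diameter, body 50 mm high, cap 43 mm diameter on top, 65 mm high in all, about 150 g. z axis up. This one starts waiting before the lane's mouth.
- jar3_centre (a point): centre, half-way up (32.5 mm above its underside), of one of three identical loose wide amber jars with white caps, standing upright on the bench: 50 mm diameter, body 50 mm high, cap 43 mm diameter on top, 65 mm high in all, about 150 g. z axis up. This one starts waiting before the lane's mouth.
- vial: bystander: loose slim amber vial with white cap, 32 mm diameter, 80 mm high, standing among the waiting jars (in one of the same four places). Origin at the centre of its underside.
- beaker: bystander: loose clear beaker, 72 mm diameter, 85 mm high, on the robot's side of the lane. Origin at the centre of its underside.
- flask: bystander: loose glass conical flask, 50 mm foot, 80 mm high, standing among the waiting jars. Origin at the centre of its underside.
- tipbox: bystander: loose white box with clear lid, 77 x 62 x 48 mm, behind the waiting jars (farthest from the lane). Origin at the centre of its underside.
There are look-alikes about, which are no part of the job. What is shaped like the part that bears jar2_centre but blue is not meant. What is shaped like the part that bears jar1_centre but blue or green is not meant.

How it is judged:
On the way, in this order (a step that is already met when the one before it is completed fails the run):
1. all three jars stand in single file in the lane, packed up to the end stop (x of jar1_centre in the frame of station between -0.01 and 0.01 m and y of jar1_centre in the frame of station between -0.044 and 0.08 m and height (world z) of each of jar1_centre, jar2_centre, jar3_centre below 0.042 m and angle between each of jar1_centre, jar2_centre, jar3_centre's own z axis and vertical below 0.15 rad and x of jar2_centre in the frame of station between -0.01 and 0.01 m and y of jar2_centre in the frame of station between -0.044 and 0.08 m and x of jar3_centre in the frame of station between -0.01 and 0.01 m and y of jar3_centre in the frame of station between -0.044 and 0.08 m), for 0.2 s.
2. the shutter is pulled out by hand to the mark and kept there (x of handle in the frame of mark_line between -0.006 and 0.006 m and contact force between shutter and the fingers above 2 N), for 0.5 s.
At the end, for the whole second after the job is handed in: The gripper is on the handle (over 2 N) and holds it still, within 6 mm of the mark along the slide; the three jars stand upright (0.15 rad) in the lane, within 10 mm of its centre line, packed to the stop (slack under 9 mm in all) (all of step 1 and all of step 2 and velocity of joint shutter between -0.01 and 0.01 m/s); the arm keeps its last pose, push and grip.
It fails at once if the slim vial is shoved more than 30 mm from its place (distance of vial from where it was at the start of the episode above 0.03 m).
It fails at once if the beaker is shoved more than 30 mm from its place (distance of beaker from where it was at the start of the episode above 0.03 m).
It fails at once if the flask is shoved more than 30 mm from its place (distance of flask from where it was at the start of the episode above 0.03 m).
It fails at once if the tip box is shoved more than 30 mm from its place (distance of tipbox from where it was at the start of the episode above 0.03 m).
It fails at once if a jar is lifted off the bench (centre more than 15 mm up) (height (world z) of any of jar1_centre, jar2_centre, jar3_centre above 0.0475 m).
It also fails if it takes over 72 s, if anything falls off the work surface, if the arm or the gripper's body presses on something with over 40 N, if the wrist force passes 120 N, or if a joint passes its speed limit or range.

## Working session

There is one attempt and no reset: what is moved stays moved. The work goes in short steps, Python scripts to look and compute and a shell command to move; the robot and the scene stay as the last step left them, time stands still between calls to the robot, and variables do not carry over. Pictures are saved under pics/ and viewed, and the job is handed in when it is done.

```bash
mkdir -p pics; ls; python3 - <<'E'
from bench import *
import cv2,numpy as np
print(get_state())
for n in ["scene","side","wrist"]:
    c=capture(n); cv2.imwrite(f"pics/{n}0.png",c["frame"][:,:,::-1]); np.savez(f"{n}0.npz",**c)
    print(n,c["vfov"],c["cx"],c["cy"],c["R"],c["t"])
E
```

```text
pics
{'time_s': 0.0, 'joint_positions': array([-2.02814021e-01,  2.59338011e-01,  1.53608432e+00, -2.19530011e-05,
        1.34801802e+00, -2.02793967e-01]), 'joint_velocities': array([-0.00101437,  0.0014506 , -0.0012499 ,  0.00051116,  0.000173  ,
        0.00104855]), 'joint_torque': array([ 2.41929010e-04, -4.37298238e+01, -2.84004611e+01,  7.19661056e-02,
        4.11791797e-02, -1.14769305e-04]), 'ee_pos': array([5.49441608e-01, 1.22574754e-04, 2.17819918e-01]), 'ee_rot': array([-7.65559768e-04,  7.07111848e-01,  7.07101111e-01, -5.17231289e-04]), 'wrist_force': array([-0.30287394, -0.33398869, -0.92952279]), 'moment': array([-0.02114508,  0.02087457, -0.04295384]), 'finger_gap': 0.09297930971955073}
scene 42.98580780244364 255.16929930431886 188.668885158232 [[-0.84942358  0.52767535  0.00618934]
 [ 0.36283068  0.59250162 -0.71923273]
 [-0.38318858 -0.60868756 -0.69474165]] [ 0.43602809 -0.13744838  1.60778479]
side 46.9486444686015 262.0879514969608 192.06455022609012 [[-0.90821478 -0.41832705 -0.01218174]
 [-0.32336632  0.71993196 -0.61411089]
 [ 0.26566922 -0.55380543 -0.78912573]] [0.46745487 0.18218469 0.88637005]
wrist 67.03272106897484 252.32654387225196 195.82060809303442 [[ 9.99998745e-01  7.37930335e-05 -1.58246854e-03]
 [ 4.82074220e-04 -9.65715826e-01  2.59601063e-01]
 [-1.50905816e-03 -2.59601500e-01 -9.65714649e-01]] [-0.54950143 -0.03089481  0.39085958]
```

View pics/scene0.png

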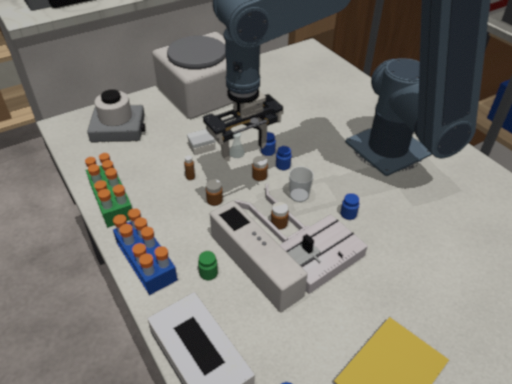

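View pics/side0.png

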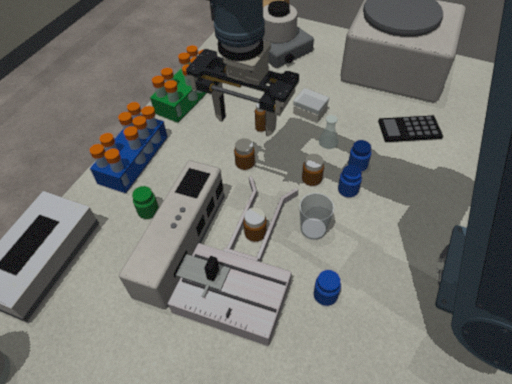

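View pics/wrist0.png

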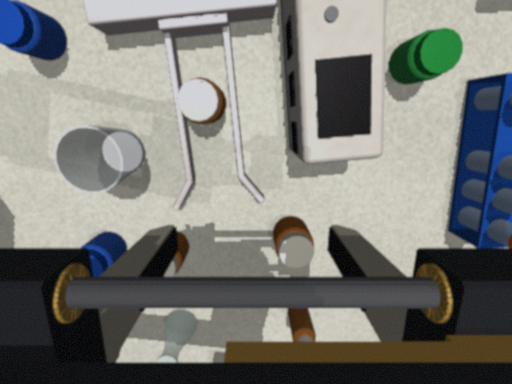

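```bash
cat > h.py <<'E'
import numpy as np,cv2
def f(c): return 192/np.tan(np.radians(float(c["vfov"]))/2)
def cloud(c):
    z=c["range_z"]; v,u=np.mgrid[0:384,0:512]; F=f(c)
    P=np.stack([(u-c["cx"])/F*z,(v-c["cy"])/F*z,z],-1)
    W=(P-c["t"])@c["R"]
    W[z<=0]=np.nan
    return W
def ray(c,u,v,h):
    d=np.array([(u-c["cx"])/f(c),(v-c["cy"])/f(c),1])@c["R"]; o=-c["t"]@c["R"]
    return o+d*(h-o[2])/d[2]
def top(cs,x0,x1,y0,y1,s=0.00125,zmax=0.13):
    H=int((x1-x0)/s);W=int((y1-y0)/s)
    im=np.zeros((H,W,3),np.uint8);hm=np.full((H,W),-1.)
    for c in cs:
        P=cloud(c).reshape(-1,3);C=c["frame"].reshape(-1,3)
        ok=np.isfinite(P[:,0])&(P[:,2]<zmax)
        P=P[ok];C=C[ok]
        i=((x1-P[:,0])/s).astype(int);j=((y1-P[:,1])/s).astype(int)
        m=(i>=0)&(i<H)&(j>=0)&(j<W);i,j,P,C=i[m],j[m],P[m],C[m]
        o=np.argsort(P[:,2])
        for a,b,p,q in zip(i[o],j[o],P[o],C[o]):
            if p[2]>hm[a,b]: hm[a,b]=p[2];im[a,b]=q
    return im,hm
E
python3 - <<'E'
from h import *
cs=[dict(np.load(f"{n}0.npz")) for n in("scene","side","wrist")]
for n,c in zip("csw",cs):
    P=cloud(c); m=np.isfinite(P[...,2])&(abs(P[...,2])<.02); print(n,np.median(P[...,2][m]))
im,hm=top(cs,.25,.95,-.5,.3,.00125)
hv=cv2.applyColorMap((np.clip(hm,0,.11)/.11*255).astype(np.uint8),cv2.COLORMAP_JET)
print(im.shape)
cv2.imwrite("pics/top0.png",im[:,:,::-1]);cv2.imwrite("pics/toph0.png",hv)
E
```

```text
c -0.0015450394765273404
s -6.372240211703135e-06
w 0.0006275475690460614
(560, 640, 3)
```

View pics/top0.png

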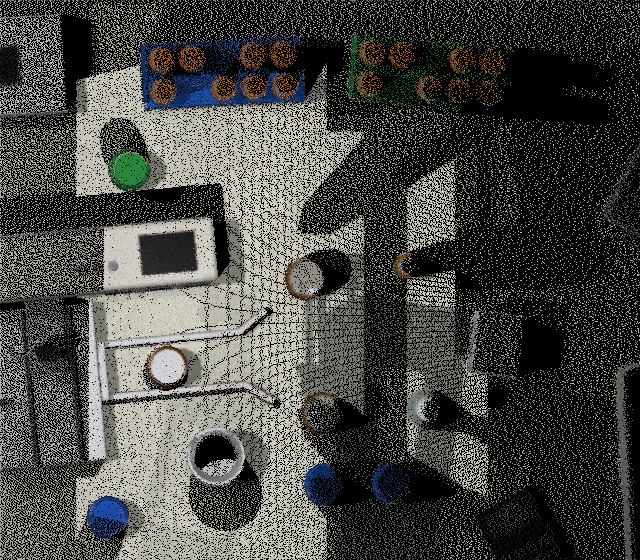

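View pics/toph0.png

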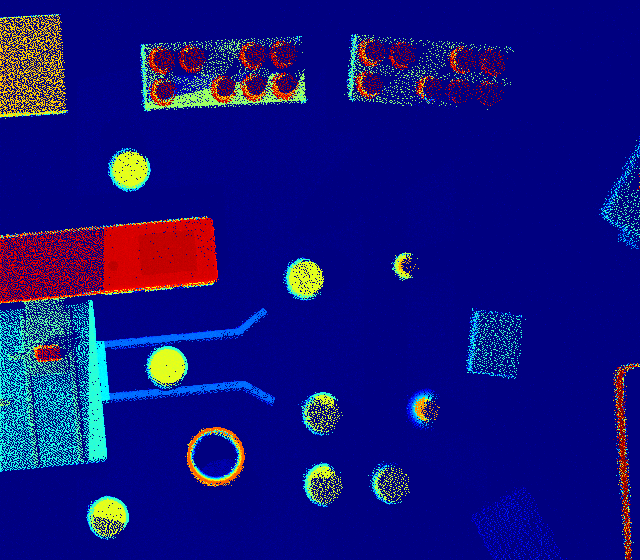

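```bash
cat > meas.py <<'E'
from h import *
def comps(c,lo,hi,box=(.25,.95,-.5,.3)):
    P=cloud(c);z=P[...,2]
    m=(z>lo)&(z<hi)&(P[...,0]>box[0])&(P[...,0]<box[1])&(P[...,1]>box[2])&(P[...,1]<box[3])
    n,l=cv2.connectedComponents(m.astype(np.uint8))
    for k in range(1,n):
        q=P[l==k]
        if len(q)<60: continue
        uv=np.argwhere(l==k).mean(0)[::-1]
        (cc,r)=cv2.minEnclosingCircle((q[:,:2]*1000).astype(np.float32))
        yield len(q),uv.round(0),np.median(q,0).round(4),np.array(cc).round(1),round(r,1),cv2.minAreaRect((q[:,:2]*1000).astype(np.float32)),np.median(c["frame"][l==k],0)
E
python3 - <<'E'
from meas import *
for n in("scene","side","wrist"):
    c=dict(np.load(f"{n}0.npz"))
    for lo,hi in((.06,.069),(.075,.085),(.094,.104),(.02,.029)):
        print(n,lo)
        for k in comps(c,lo,hi): print("  ",k[0],k[1],k[2],k[3],k[4],[np.round(a,1) for a in k[5]],k[6])
E
```

```text
scene 0.06
   85 [284. 150.] [ 0.3448 -0.1029  0.063 ] [ 346.  -104.5] 23.0 [array([ 344.2, -104. ]), array([42.5, 39.2]), np.float64(37.7)] [ 26.  50. 102.]
   104 [260. 160.] [ 0.4345 -0.1013  0.0632] [ 435.4 -101.4] 23.0 [array([ 434.7, -101. ]), array([41.4, 38.5]), np.float64(37.7)] [144.5 142.5 137. ]
   121 [214. 184.] [ 0.6025 -0.0809  0.0639] [600.9 -81.4] 23.6 [array([603.2, -81.2]), array([42. , 41.4]), np.float64(32.1)] [138. 136. 129.]
   130 [352. 198.] [0.3034 0.1669 0.063 ] [304.  167.4] 22.9 [array([302.9, 166.1]), array([42.5, 40.6]), np.float64(39.0)] [ 41.5  79.  156. ]
   143 [280. 207.] [0.492  0.0924 0.0632] [491.8  91.2] 22.4 [array([491.5,  91.5]), array([44.4, 38. ]), np.float64(55.2)] [189. 188. 185.]
   125 [237. 251.] [0.6666 0.1606 0.0646] [666.6 155.3] 118.4 [array([667.4, 155.4]), array([  3.7, 236.8]), np.float64(5.5)] [84. 82. 79.]
   194 [207. 257.] [0.7398 0.1398 0.0635] [739.8 138.5] 22.4 [array([738.2, 139.2]), array([42.3, 41.2]), np.float64(21.3)] [ 56. 129.  71.]
scene 0.075
   114 [206.  94.] [ 0.4165 -0.4774  0.0802] [ 414.2 -488.2] 81.6 [ar
[... 11304 characters left out ...]
.] [ 0.5944 -0.062   0.0245] [600.2 -74.5] 22.8 [array([598.1, -67. ]), array([45.6, 15.6]), np.float64(15.8)] [60. 36. 16.]
   66 [466. 234.] [ 0.8329 -0.0765  0.0241] [837.1 -77.9] 12.6 [array([836.6, -76.2]), array([25.2,  5.5]), np.float64(14.7)] [ 9.5 25.  53. ]
   135 [111. 243.] [ 0.3618 -0.0886  0.0245] [350.8 -97.8] 22.2 [array([354.9, -91.7]), array([15.4, 44.5]), np.float64(55.8)] [19. 37. 77.]
   90 [298. 312.] [ 0.6149 -0.1972  0.0242] [ 618.3 -209.6] 15.9 [array([ 616.6, -202.7]), array([31.8, 16.2]), np.float64(13.3)] [60. 38. 19.]
   187 [180. 325.] [ 0.4467 -0.2192  0.0243] [ 440.  -231.8] 20.6 [array([ 442.9, -224.3]), array([22.6, 41.1]), np.float64(69.0)] [113. 119. 115.]
```

```bash
cat > st.py <<'E'
from h import *
psi=np.radians(5.3);ux=np.array([np.cos(psi),np.sin(psi)]);uy=np.array([-np.sin(psi),np.cos(psi)])
O=np.array([.4935,.0776])
def S(p): p=np.asarray(p)[...,:2]-O; return np.stack([p@ux,p@uy],-1)
E
python3 - <<'E'
from st import *
for n in("scene","side","wrist"):
    c=dict(np.load(f"{n}0.npz"));P=cloud(c);z=P[...,2];s=S(P);x=s[...,0]*1000;y=s[...,1]*1000
    m=(z>.094)&(z<.104)&(x>90)&(x<190)&(y<200)
    print(n,"body y min,x",np.percentile(y[m],[.3,1]),np.percentile(x[m],[1,99]), "yaw")
    for side in(-1,1):
        for a,b in((-75,-20),(-20,30),(30,85)):
            m=(z>.021)&(z<.028)&(abs(x-side*33)<12)&(y>a)&(y<b); print("  rail",side,a,m.sum(),np.percentile(x[m],[3,50,97]).round(1) if m.sum()>5 else '')
    m=(z>.036)&(z<.043)&(abs(x)<28)&(y>75)&(y<110); print("  stop",m.sum(),np.percentile(y[m],[2,50,98]) if m.sum()>5 else '')
    m=(z>.021)&(z<.028)&(abs(x)<60)&(y<-85); print("  flare end", np.percentile(y[m],[1,5]))
    m=(z>.092)&(z<.103)&(x>0)&(x<60)&(y>140)&(y<180);print("  handle",x[m].min() if m.sum() else '',x[m].max() if m.sum() else '',y[m].min() if m.sum() else '',y[m].max() if m.sum() else '')
print(S([[.6022,-.0825],[.4319,-.1035],[.491,.0905],[.6183,-.2093],[.4385,-.2335],[.3785,.0295],[.342,-.106]]).round(4))
E
```

```text
scene body y min,x [-1200.76842258 -1194.80572316] [102.69795928 180.79312776] yaw
  rail -1 -75 25 [-35.2 -31.7 -27.1]
  rail -1 -20 7 [-35.  -32.7 -30. ]
  rail -1 30 41 [-35.9 -31.  -27. ]
  rail 1 -75 42 [30.8 34.7 39.1]
  rail 1 -20 46 [21.9 33.7 38.5]
  rail 1 30 39 [30.9 34.6 38.6]
  stop 59 [ 91.69692553  98.00012298 109.608515  ]
  flare end [-1189.00461722 -1185.61197099]
  handle 22.442218484548373 40.31541749359781 146.2776844870403 176.63473455590452
side body y min,x [-636.39357576 -608.29364976] [ 98.92411152 176.22184524] yaw
  rail -1 -75 74 [-38.3 -35.1 -30.7]
  rail -1 -20 88 [-38.5 -34.7 -24.1]
  rail -1 30 89 [-38.6 -35.  -31. ]
  rail 1 -75 73 [27.1 30.7 35.1]
  rail 1 -20 67 [27.7 31.3 35.1]
  rail 1 30 80 [27.4 31.  35. ]
  stop 106 [ 89.93110574  94.408701   104.58785498]
  flare end [-663.46231903 -414.53691872]
  handle 20.292910632288184 35.84655456157297 145.10514527881483 174.93303316383012
wrist body y min,x [-59.38658235 -57.78172065] [101.85607056 178.46984361] yaw
  rail -1 -75 309 [-35.  -30.8 -27.4]
  rail -1 -20 253 [-35.1 -31.7 -27.6]
  rail -1 30 392 [-35.1 -30.9 -27.6]
  rail 1 -75 293 [30.7 34.6 38.2]
  rail 1 -20 307 [30.5 34.5 38.2]
  rail 1 30 368 [30.6 34.4 38.1]
  stop 688 [89.24024028 94.33353664 99.80830066]
  flare end [-363.05546022 -173.4254889 ]
  handle    
[[ 0.0934 -0.1695]
 [-0.0781 -0.1746]
 [-0.0013  0.0131]
 [ 0.0978 -0.2972]
 [-0.0835 -0.3047]
 [-0.119  -0.0373]
 [-0.1678 -0.1688]]
```

```bash
python3 -m handwheel '[{"slide":[-3.5,-3.9,0],"rotation":[0,0,-3],"hand":7},{"slide":[-7,-7.8,2],"rotation":[0,0,-5.3],"hand":7},{"slide":[-10.4,-11.75,5],"rotation":[0,0,-5.3],"hand":7},{"slide":[-10.4,-11.75,8],"rotation":[0,0,-5.3],"hand":7},{"slide":[-10.4,-11.75,8],"rotation":[0,0,-5.3],"hand":7}]' 20
cat > look.py <<'E'
import sys
from bench import *
from st import *
s=get_state();print(s["time_s"],s["ee_pos"].round(4),"st",(S(s["ee_pos"])*1000).round(1),"f",s["wrist_force"].round(1),"gap",round(s["finger_gap"],4))
w,x,y,z=s["ee_rot"];from scipy.spatial.transform import Rotation as R
M=R.from_quat([x,y,z,w]).as_matrix();print("yaw",np.degrees(np.arctan2(-M[0,0],M[1,0])).round(2),"tilt",M[:2,2].round(4))
for n in sys.argv[2:]:
    c=capture(n);cv2.imwrite(f"pics/{n}{sys.argv[1]}.png",c["frame"][:,:,::-1]);np.savez(f"{n}{sys.argv[1]}.npz",**c)
E
python3 look.py 1 wrist side
```

```text
time_s: 0.78
ee_pos: [0.4301, -0.1035, 0.1365]
ee_rot: [-0.003, 0.674, 0.739, -0.001]
wrist_force: [0.2, -0.0, -0.0]
finger_gap: 0.07
0.775 [ 0.4301 -0.1035  0.1365] st [ -79.9 -174.4] f [ 0.2 -0.  -0. ] gap 0.07
yaw 5.22 tilt [-0.0055  0.0026]
```

View pics/wrist1.png

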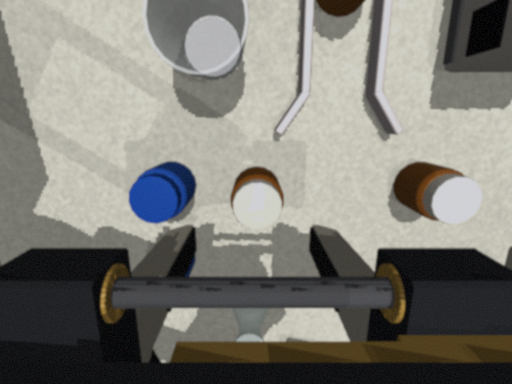

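View pics/side1.png

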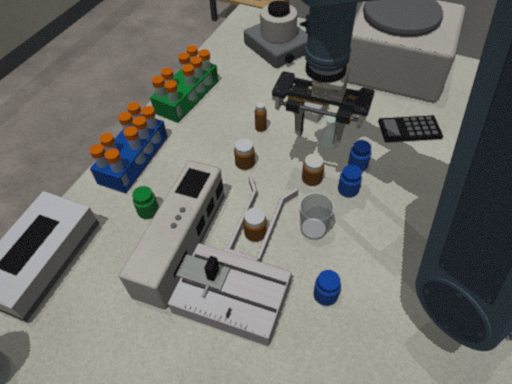

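```bash
python3 - <<'E'
from meas import *
from st import S
c=dict(np.load("wrist1.npz"))
for k in comps(c,.061,.069): print(k[0],k[1],k[3],k[4],(S(k[3]/1000)*1000).round(1),k[6])
P=cloud(c);s=S(P)*1000;z=P[...,2]
for sd in(-1,1):
    m=(z>.021)&(z<.028)&(abs(s[...,0]-sd*33)<12)&(s[...,1]>-75)&(s[...,1]<20);print(np.percentile(s[...,0][m],[3,50,97]))
E
```

```text
256 [162.  27.] [360.   23.1] 23.5 [-138.   -41.9] [110.5 112.  109. ]
563 [497.  32.] [604.5  47.4] 22.0 [107.7 -40.3] [9. 8. 9.]
1895 [154. 198.] [ 344.9 -106.8] 21.6 [-165.  -169.9] [ 29.  71. 159.]
2006 [455. 199.] [602.1 -83.2] 21.8 [  93.3 -170.1] [207. 208. 213.]
1856 [257. 205.] [ 433.9 -104. ] 21.4 [ -76.1 -175.3] [208. 209. 200.]
125 [250. 326.] [ 438.9 -231.2] 10.3 [ -82.9 -302.4] [109. 115. 110.]
[-35.72774648 -32.20496771 -28.17246628]
[30.05965721 32.9049472  37.4300925 ]
```

```bash
python3 -m handwheel '[{"slide":[0,0.4,3],"rotation":[0,0,0],"hand":7},{"slide":[0,0.4,6.5],"rotation":[0,0,0],"hand":7},{"slide":[0,0.4,9],"rotation":[0,0,0],"hand":7},{"slide":[0,0.4,10.2],"rotation":[0,0,0],"hand":7},{"slide":[0,0.4,10.2],"rotation":[0,0,0],"hand":7}]' 15; python3 look.py 2 side
```

```text
time_s: 1.5
ee_pos: [0.4369, -0.1034, 0.037]
ee_rot: [-0.0, 0.673, 0.739, -0.0]
wrist_force: [-0.4, -0.6, 0.0]
finger_gap: 0.0704
1.5 [ 0.4369 -0.1034  0.037 ] st [ -73. -175.] f [-0.4 -0.6  0. ] gap 0.0704
yaw 5.36 tilt [-0.0011  0.0002]
```

View pics/side2.png

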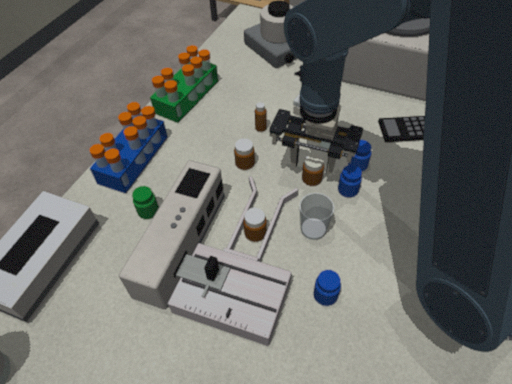

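```bash
python3 -m handwheel '[{"slide":[0,-0.2,0.4],"rotation":[0,0,0],"hand":5.5},{"slide":[0,-0.2,0.4],"rotation":[0,0,0],"hand":4.6},{"slide":[0,-0.2,0.4],"rotation":[0,0,0],"hand":4.6},{"slide":[0,-0.2,0.4],"rotation":[0,0,0],"hand":4.6},{"slide":[0,-0.2,0.4],"rotation":[0,0,0],"hand":4.6}]' 15; python3 look.py 3 wrist
```

```text
time_s: 2.17
ee_pos: [0.4353, -0.1039, 0.0339]
ee_rot: [0.0, 0.673, 0.739, -0.0]
wrist_force: [-1.5, 0.3, 6.4]
finger_gap: 0.0492
2.175 [ 0.4353 -0.1039  0.0339] st [ -74.7 -175.4] f [-1.5  0.3  6.4] gap 0.0492
yaw 5.35 tilt [ 0.0001 -0.0005]
```

View pics/wrist3.png

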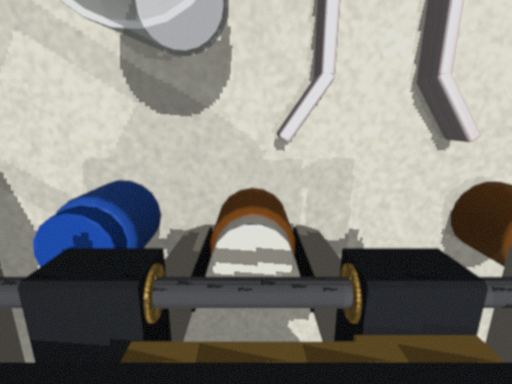

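```bash
python3 -m handwheel '[{"slide":[0.3,1.2,0],"rotation":[0,0,0],"hand":4.6},{"slide":[0.8,2.9,0],"rotation":[0,0,0],"hand":4.6},{"slide":[1.4,4.7,0],"rotation":[0,0,0],"hand":4.6},{"slide":[2,6.4,0],"rotation":[0,0,0],"hand":4.6},{"slide":[2.5,7.55,0],"rotation":[0,0,0],"hand":4.6}]'; python3 look.py 4 wrist
```

```text
time_s: 2.85
ee_pos: [0.5093, -0.0714, 0.0339]
ee_rot: [0.0, 0.673, 0.74, -0.0]
wrist_force: [-2.7, -2.7, 5.7]
finger_gap: 0.0491
2.85 [ 0.5093 -0.0714  0.0339] st [   2.  -149.8] f [-2.7 -2.7  5.7] gap 0.0491
yaw 5.41 tilt [ 0.     -0.0009]
```

View pics/wrist4.png

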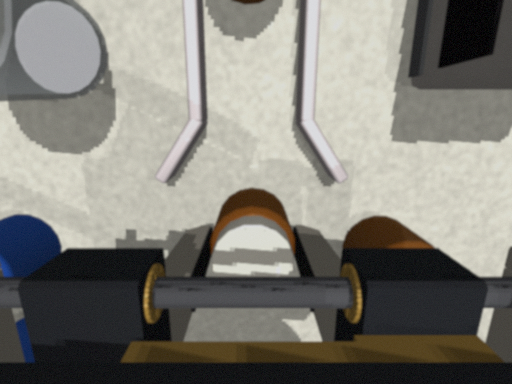

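```bash
python3 -m handwheel '[{"slide":[1.2,-0.05,0],"rotation":[0,0,0],"hand":4.6},{"slide":[3.2,-0.05,0],"rotation":[0,0,0],"hand":4.6},{"slide":[5.2,-0.05,0],"rotation":[0,0,0],"hand":4.6},{"slide":[7.2,-0.05,0],"rotation":[0,0,0],"hand":4.6},{"slide":[9,-0.05,0],"rotation":[0,0,0],"hand":4.6}]'; python3 look.py 5 wrist
```

```text
time_s: 3.52
ee_pos: [0.5009, 0.0202, 0.034]
ee_rot: [0.001, 0.673, 0.74, 0.0]
wrist_force: [0.4, -1.9, 0.6]
finger_gap: 0.0492
3.525 [0.5009 0.0202 0.034 ] st [  2.  -57.8] f [ 0.4 -1.9  0.6] gap 0.0492
yaw 5.42 tilt [ 0.0016 -0.0003]
```

View pics/wrist5.png

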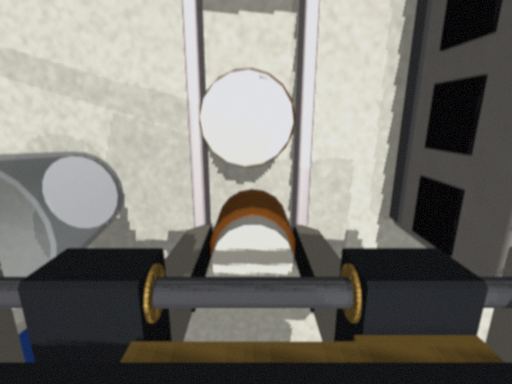

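```bash
python3 -m handwheel '[{"slide":[1.2,-0.05,0],"rotation":[0,0,0],"hand":4.6},{"slide":[2.8,-0.05,0],"rotation":[0,0,0],"hand":4.6},{"slide":[4.4,-0.05,0],"rotation":[0,0,0],"hand":4.6},{"slide":[5.8,-0.05,0],"rotation":[0,0,0],"hand":4.6},{"slide":[6.8,-0.05,0],"rotation":[0,0,0],"hand":4.6}]'; python3 look.py 6 wrist side
```

```text
time_s: 4.2
ee_pos: [0.4932, 0.0906, 0.0339]
ee_rot: [-0.0, 0.673, 0.74, 0.001]
wrist_force: [0.4, -3.0, 2.5]
finger_gap: 0.0491
4.2 [0.4932 0.0906 0.0339] st [ 0.9 13. ] f [ 0.4 -3.   2.5] gap 0.0491
yaw 5.47 tilt [0.0006 0.0009]
```

View pics/wrist6.png

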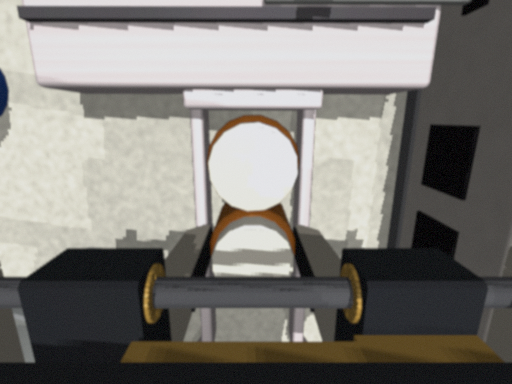

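View pics/side6.png

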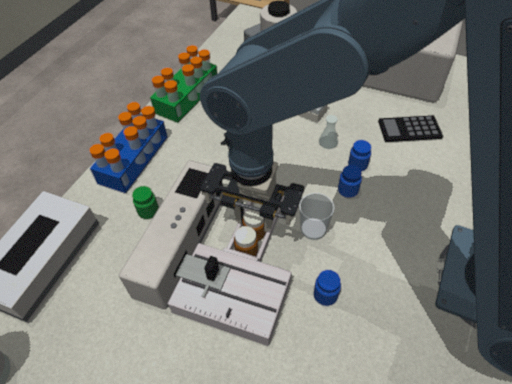

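```bash
python3 -m handwheel '[{"slide":[0,0,0],"rotation":[0,0,0],"hand":6.5},{"slide":[0,0,0],"rotation":[0,0,0],"hand":6.8},{"slide":[0,0,-4],"rotation":[0,0,0],"hand":7},{"slide":[0,0,-9],"rotation":[0,0,0],"hand":7},{"slide":[-4,2,-11],"rotation":[0,0,0],"hand":7}]'; python3 -m handwheel '[{"slide":[-4.5,2.2,0],"rotation":[0,0,0],"hand":7},{"slide":[-9,4.5,0],"rotation":[0,0,0],"hand":7},{"slide":[-13,7,0],"rotation":[0,0,0],"hand":7},{"slide":[-14.5,7.4,0],"rotation":[0,0,0],"hand":7},{"slide":[-14.5,7.4,0],"rotation":[0,0,0],"hand":7}]'; python3 look.py 7 wrist side; cat > m.py <<'E'
import sys
from meas import *
from st import S
c=dict(np.load(sys.argv[1]))
for k in comps(c,.061,.069): print(k[0],k[1],k[3],k[4],(S(k[3]/1000)*1000).round(1),k[6])
E
python3 m.py wrist7.npz; echo; python3 m.py side7.npz
```

```text
time_s: 4.92
ee_pos: [0.517, 0.0542, 0.1465]
ee_rot: [0.0, 0.671, 0.741, 0.002]
wrist_force: [0.8, 0.5, -0.4]
finger_gap: 0.07
time_s: 5.55
ee_pos: [0.6044, -0.0835, 0.1459]
ee_rot: [-0.0, 0.672, 0.74, 0.002]
wrist_force: [0.4, 0.7, -0.7]
finger_gap: 0.0697
5.55 [ 0.6044 -0.0835  0.1459] st [  95.5 -170.7] f [ 0.4  0.7 -0.7] gap 0.0697
yaw 5.54 tilt [0.0022 0.0033]
528 [14. 44.] [396.9  27. ] 28.9 [-100.9  -41.5] [146. 147. 150.]
158 [302.  67.] [636.7  33. ] 37.1 [138.5 -57.6] [63. 61. 59.]
1735 [250. 200.] [602.6 -83.4] 21.4 [  93.8 -170.4] [197. 198. 190.]
100 [509. 199.] [835.8 -59.9] 10.0 [ 328.1 -168.5] [52. 60. 71.]
312 [254. 317.] [ 618.5 -209.4] 15.3 [  98.  -297.3] [100.  61.  25.]

165 [374.  71.] [ 401.4 -483.9] 87.6 [-143.6 -550.6] [88. 86. 83.]
194 [244. 145.] [599.  -82.6] 21.9 [  90.3 -169.3] [176. 178. 166.]
208 [362. 147.] [ 343.6 -191.2] 22.6 [-174.1 -253.8] [17. 43. 93.]
229 [352. 172.] [ 342.  -106.3] 22.0 [-167.8 -169.1] [ 24.  68. 149.]
210 [195. 231.] [583.7 167.1] 132.9 [98.1 80.8] [49.5 49.5 47. ]
250 [142. 194.] [736.8 136.9] 21.7 [247.7  36.6] [ 24. 115.  49.]
79 [318. 203.] [378.2  26.3] 31.3 [-119.5  -40.4] [115. 119. 116.]
96 [ 79. 225.] [807.8 257.8] 41.2 [329.6 150.4] [74. 72. 70.]
288 [254. 216.] [491.1  90.3] 22.1 [-1.2 12.9] [177. 179. 181.]
62 [314. 223.] [374.1  43.2] 31.1 [-122.1  -23.2] [141.  144.  145.5]
313 [245. 236.] [486.5 140.6] 21.9 [-1.2 63.4] [177. 179. 181.]
387 [329. 280.] [301.  164.8] 21.7 [-183.6  104.6] [ 25.  68. 149.]
```

View pics/wrist7.png

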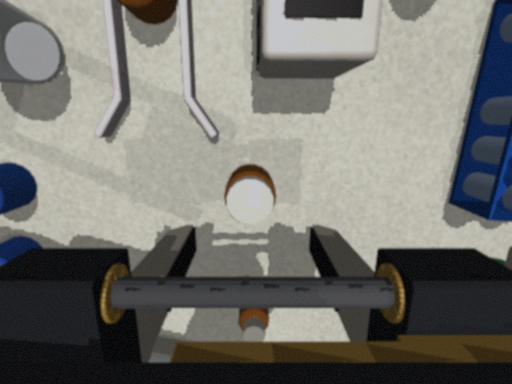

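```bash
python3 -m handwheel '[{"slide":[0,-0.2,4],"rotation":[0,0,0],"hand":7},{"slide":[0,-0.2,8],"rotation":[0,0,0],"hand":7},{"slide":[0,-0.2,10.5],"rotation":[0,0,0],"hand":7},{"slide":[0,-0.2,11.15],"rotation":[0,0,0],"hand":7},{"slide":[0,-0.2,11.2],"rotation":[0,0,0],"hand":6}]'; python3 -m handwheel '[{"slide":[0,0,0],"rotation":[0,0,0],"hand":5.2},{"slide":[0,0,0],"rotation":[0,0,0],"hand":4.6},{"slide":[0,0,0],"rotation":[0,0,0],"hand":4.6},{"slide":[0,0,0],"rotation":[0,0,0],"hand":4.6}]' 15;python3 look.py 8 wrist
```

```text
time_s: 6.28
ee_pos: [0.6021, -0.0807, 0.0347]
ee_rot: [-0.0, 0.671, 0.742, 0.002]
wrist_force: [-0.3, -1.4, -0.5]
finger_gap: 0.0639
time_s: 6.78
ee_pos: [0.6029, -0.0807, 0.0362]
ee_rot: [0.001, 0.671, 0.742, 0.003]
wrist_force: [-0.9, 0.5, 6.0]
finger_gap: 0.0493
6.775 [ 0.6029 -0.0807  0.0362] st [  94.3 -167.7] f [-0.9  0.5  6. ] gap 0.0493
yaw 5.72 tilt [0.0044 0.0033]
```

View pics/wrist8.png

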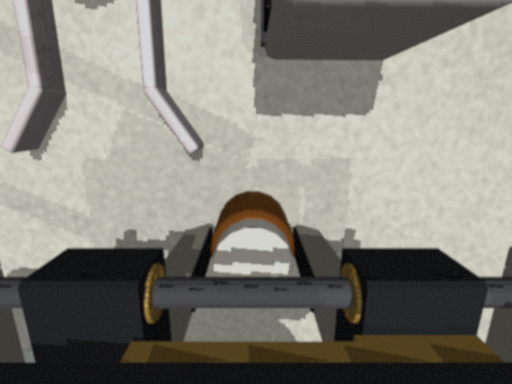

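```bash
python3 -m handwheel '[{"slide":[0.2,-1.4,0],"rotation":[0,0,0.1],"hand":4.6},{"slide":[0.6,-3.5,0],"rotation":[0,0,0.2],"hand":4.6},{"slide":[1.0,-5.6,0],"rotation":[0,0,0.3],"hand":4.6},{"slide":[1.3,-7.8,0],"rotation":[0,0,0.4],"hand":4.6},{"slide":[1.6,-9.3,0],"rotation":[0,0,0.4],"hand":4.6}]'; python3 look.py 9 wrist
```

```text
time_s: 7.45
ee_pos: [0.5077, -0.0742, 0.0362]
ee_rot: [0.001, 0.674, 0.739, 0.003]
wrist_force: [1.5, 0.3, 0.5]
finger_gap: 0.0489
7.45 [ 0.5077 -0.0742  0.0362] st [ 1.000e-01 -1.524e+02] f [1.5 0.3 0.5] gap 0.0489
yaw 5.3 tilt [0.0055 0.0029]
```

View pics/wrist9.png

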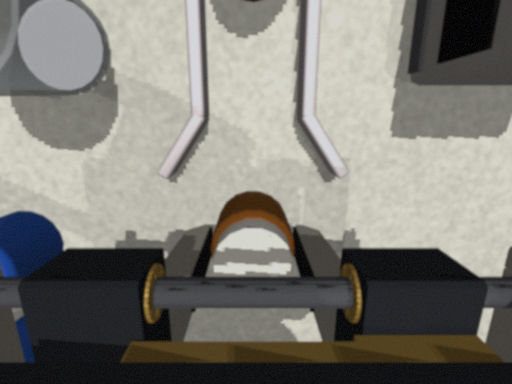

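```bash
python3 -m handwheel '[{"slide":[1.2,0.1,0],"rotation":[0,0,0],"hand":4.6},{"slide":[3.2,0.1,0],"rotation":[0,0,0],"hand":4.6},{"slide":[5.2,0.1,0],"rotation":[0,0,0],"hand":4.6},{"slide":[7.2,0.1,0],"rotation":[0,0,0],"hand":4.6},{"slide":[9.2,0.1,0],"rotation":[0,0,0],"hand":4.6}]'; python3 -m handwheel '[{"slide":[1.0,0,0],"rotation":[0,0,0],"hand":4.6},{"slide":[1.8,0,0],"rotation":[0,0,0],"hand":4.6},{"slide":[2.4,0,0],"rotation":[0,0,0],"hand":4.6},{"slide":[2.6,0,0],"rotation":[0,0,0],"hand":4.6}]';python3 look.py 10 wrist side;python3 m.py side10.npz
```

```text
time_s: 8.12
ee_pos: [0.4988, 0.0194, 0.0365]
ee_rot: [0.001, 0.673, 0.739, 0.003]
wrist_force: [-0.7, -1.3, 0.8]
finger_gap: 0.0488
time_s: 8.62
ee_pos: [0.4965, 0.0453, 0.0366]
ee_rot: [0.001, 0.673, 0.74, 0.002]
wrist_force: [0.6, -2.6, 1.0]
finger_gap: 0.049
8.625 [0.4965 0.0453 0.0366] st [ -0.  -32.5] f [ 0.6 -2.6  1. ] gap 0.049
yaw 5.38 tilt [0.0046 0.0023]
180 [396.  76.] [ 340.6 -480.5] 90.5 [-203.8 -541.6] [93. 91. 88.]
207 [362. 147.] [ 344.7 -192.2] 22.4 [-173.1 -254.9] [ 26.  72. 159.]
231 [352. 172.] [ 341.9 -107. ] 22.6 [-168.  -169.8] [19. 47. 99.]
242 [142. 194.] [736.7 136.8] 22.5 [247.6  36.5] [ 24. 122.  52.]
136 [259. 201.] [502.6  53.2] 30.0 [  6.8 -25.1] [153. 152. 142.]
87 [318. 203.] [378.   26.9] 31.2 [-119.7  -39.8] [106. 110. 108.]
102 [ 79. 225.] [808.5 258. ] 41.8 [330.3 150.5] [79. 78. 75.]
291 [254. 216.] [490.5  91.3] 21.7 [-1.7 13.9] [189. 191. 179.]
123 [185. 251.] [579.8 217.9] 80.8 [ 98.9 131.7] [65. 65. 62.]
309 [245. 236.] [486.8 140.1] 22.6 [-0.9 62.9] [188. 191. 193.]
383 [329. 280.] [300.2 164.8] 22.3 [-184.4  104.7] [ 26.  73. 159.]
```

View pics/wrist10.png

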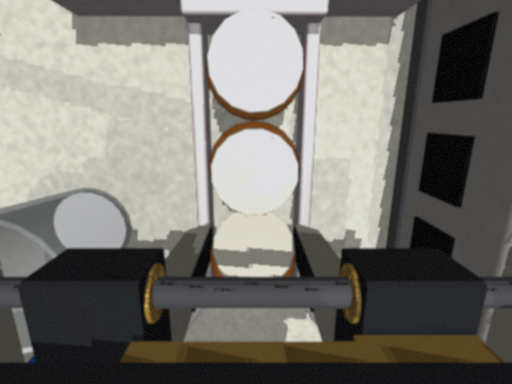

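```bash
python3 -m handwheel '[{"slide":[0.2,0,0],"rotation":[0,0,0],"hand":4.6},{"slide":[0.4,0,0],"rotation":[0,0,0],"hand":4.6},{"slide":[0.4,0,0],"rotation":[0,0,0],"hand":4.6}]'; python3 -m handwheel '[{"slide":[0.2,0,0],"rotation":[0,0,0],"hand":4.6},{"slide":[0.4,0,0],"rotation":[0,0,0],"hand":4.6},{"slide":[0.4,0,0],"rotation":[0,0,0],"hand":4.6}]'; python3 look.py 11 wrist side;python3 m.py side11.npz
```

```text
time_s: 9.1
ee_pos: [0.4966, 0.048, 0.0368]
ee_rot: [0.002, 0.673, 0.739, 0.002]
wrist_force: [-0.4, -7.2, 1.7]
finger_gap: 0.0488
time_s: 9.48
ee_pos: [0.4973, 0.0494, 0.0372]
ee_rot: [0.004, 0.673, 0.74, 0.001]
wrist_force: [1.7, -12.2, 1.5]
finger_gap: 0.049
9.475 [0.4973 0.0494 0.0372] st [  1.2 -28.4] f [  1.7 -12.2   1.5] gap 0.049
yaw 5.4 tilt [ 0.0072 -0.003 ]
167 [397.  76.] [ 338.1 -482.5] 88.0 [-206.5 -543.4] [94. 92. 88.]
207 [362. 147.] [ 344.5 -191.8] 22.6 [-173.2 -254.5] [ 26.  73. 159.]
234 [352. 172.] [ 341.6 -106.5] 22.2 [-168.3 -169.3] [ 19.  47. 100.]
67 [213. 198.] [591.1  86.7] 44.9 [98.  0.] [22. 22. 25.]
253 [142. 194.] [735.9 136.7] 22.3 [246.8  36.5] [ 24. 123.  52.]
141 [258. 202.] [504.   52.6] 30.4 [  8.1 -25.9] [152. 153. 143.]
87 [318. 203.] [378.3  25.8] 31.3 [-119.5  -40.9] [106. 110. 109.]
604 [249. 227.] [490.2 116.7] 47.9 [ 0.3 39.2] [189. 192. 192.]
86 [ 79. 225.] [808.6 258.1] 41.0 [330.4 150.6] [80. 78. 75.]
125 [185. 250.] [578.2 217.4] 82.5 [ 97.3 131.4] [66. 65. 62.]
378 [329. 280.] [300.9 164.4] 21.6 [-183.8  104.2] [ 27.  73. 160.]
```

View pics/wrist11.png

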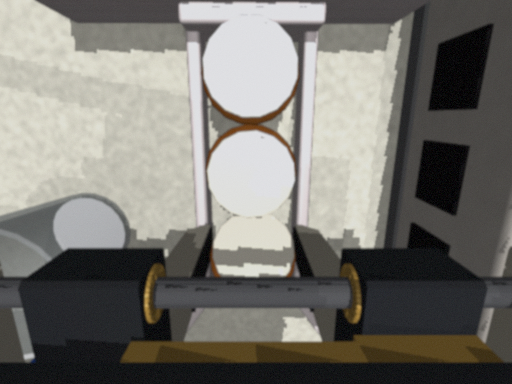

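```bash
python3 -m handwheel '[{"slide":[-0.1,0,0],"rotation":[0,0,0],"hand":5.6},{"slide":[-0.1,0,0],"rotation":[0,0,0],"hand":6.4},{"slide":[-0.1,0,0],"rotation":[0,0,0],"hand":6.8},{"slide":[-0.1,0,-2],"rotation":[0,0,0],"hand":7},{"slide":[0,0,-6],"rotation":[0,0,0],"hand":7}]'; python3 -m handwheel '[{"slide":[-2,0,-5],"rotation":[0,0,0],"hand":7},{"slide":[-5,0,-8],"rotation":[0,0,0],"hand":7},{"slide":[-5,0,-8],"rotation":[0,0,0],"hand":7}]'; python3 look.py 12 wrist side;python3 m.py side12.npz;echo; python3 m.py wrist12.npz
```

```text
time_s: 10.2
ee_pos: [0.4952, 0.0501, 0.0963]
ee_rot: [0.002, 0.673, 0.74, 0.0]
wrist_force: [1.1, 0.7, -0.1]
finger_gap: 0.0702
time_s: 10.58
ee_pos: [0.5015, -0.0008, 0.1788]
ee_rot: [0.004, 0.674, 0.739, 0.002]
wrist_force: [-0.1, -0.1, -0.2]
finger_gap: 0.0698
10.575 [ 0.5015 -0.0008  0.1788] st [  0.7 -78.8] f [-0.1 -0.1 -0.2] gap 0.0698
yaw 5.29 tilt [ 0.008  -0.0031]
207 [387.  74.] [ 368.6 -482.1] 118.5 [-176.1 -545.8] [87. 86. 82.]
208 [362. 147.] [ 343.8 -191.6] 22.3 [-173.9 -254.2] [21. 48. 96.]
233 [352. 172.] [ 342.9 -106.1] 22.3 [-166.9 -169. ] [17. 43. 92.]
202 [197. 227.] [584.9 157.9] 124.2 [98.4 71.5] [43.  43.5 41.5]
250 [266. 188.] [498.3  13.9] 22.2 [ -1.1 -63.9] [176.  177.  165.5]
247 [142. 194.] [736. 136.] 23.5 [246.9  35.8] [ 22. 114.  48.]
87 [317. 203.] [378.   26.4] 31.3 [-119.7  -40.3] [114. 119. 114.]
94 [ 79. 226.] [807.2 258.9] 40.7 [329.1 151.5] [74. 73. 70.]
282 [255. 216.] [488.9  89.5] 22.1 [-3.5 12.3] [176. 178. 180.]
313 [246. 236.] [485.2 142.2] 21.9 [-2.3 65.1] [176. 178. 180.]
384 [329. 280.] [300.6 164.8] 21.5 [-184.   104.6] [ 24.  68. 148.]

249 [38.  3.] [305.2 149.5] 15.5 [-180.9   89. ] [ 30.  78. 171.]
571 [360.  83.] [593.7 102.7] 74.0 [102.1  15.7] [15. 15. 16.]
2096 [250.  32.] [487.9 141.7] 21.4 [ 0.3 64.3] [221. 222. 225.]
298 [507.  72.] [727.6 133.2] 17.0 [238.2  33.7] [ 36.  118.   54.5]
1770 [250.  95.] [492.5  89.9] 21.4 [ 0.1 12.3] [221. 222. 225.]
417 [106. 154.] [379.   29.4] 31.6 [-118.5  -37.4] [122. 124. 121.]
97 [158. 141.] [401.   37.2] 25.6 [-95.8 -31.7] [170. 171. 174.]
1428 [251. 178.] [500.6  12.9] 21.5 [  1.1 -65.1] [221. 222. 218.]
```

View pics/wrist12.png

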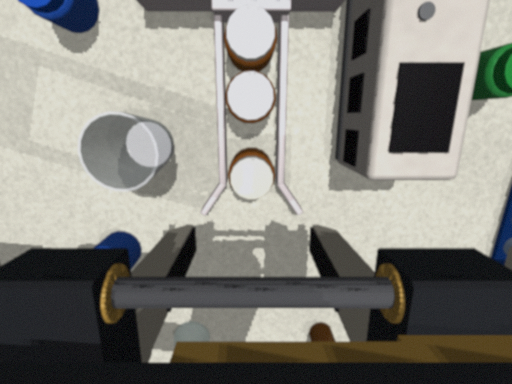

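View pics/side12.png

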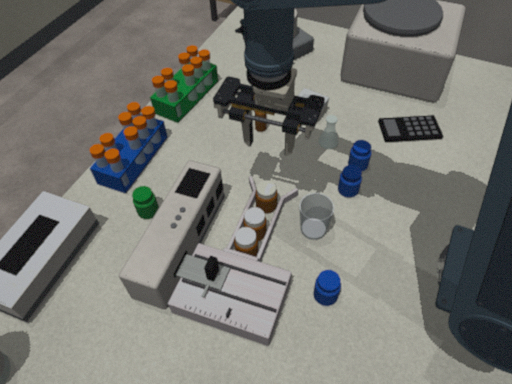

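```bash
python3 -m handwheel '[{"slide":[-2.5,0,0],"rotation":[0.45,0.17,0],"hand":4},{"slide":[-4.1,0,4],"rotation":[0.45,0.17,0],"hand":1},{"slide":[-4.1,0,9],"rotation":[0.45,0.17,0],"hand":0},{"slide":[-4.1,0,14],"rotation":[0.45,0.17,0],"hand":0},{"slide":[-4.1,0,15.8],"rotation":[0.45,0.17,0],"hand":0}]'; python3 -m handwheel '[{"slide":[0,0,0],"rotation":[0,0,0],"hand":0}]'; python3 look.py 13 wrist
```

```text
time_s: 11.3
ee_pos: [0.4989, -0.0375, 0.013]
ee_rot: [-0.007, 0.673, 0.74, -0.004]
wrist_force: [-0.6, -0.4, -0.0]
finger_gap: 0.0249
time_s: 11.42
ee_pos: [0.4961, -0.0358, 0.0101]
ee_rot: [-0.01, 0.673, 0.74, -0.005]
wrist_force: [-0.0, 0.2, -0.1]
finger_gap: 0.0148
11.425 [ 0.4961 -0.0358  0.0101] st [  -7.9 -113.2] f [-0.   0.2 -0.1] gap 0.0148
yaw 5.42 tilt [-0.0218  0.0067]
```

View pics/wrist13.png

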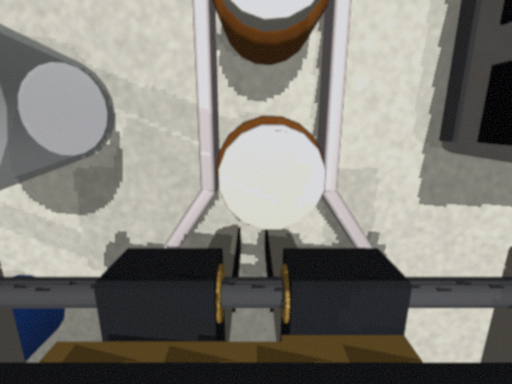

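```bash
python3 -m handwheel '[{"slide":[-0.3,0.85,-1],"rotation":[-1.2,-0.35,0],"hand":0},{"slide":[-0.3,0.85,-1],"rotation":[-1.2,-0.35,0],"hand":0},{"slide":[-0.3,0.85,-1],"rotation":[-1.2,-0.35,0],"hand":0},{"slide":[-0.3,0.85,-1],"rotation":[-1.2,-0.35,0],"hand":0}]'; python3 look.py 14 wrist; python3 m.py wrist14.npz
```

```text
time_s: 11.98
ee_pos: [0.5054, -0.0382, 0.021]
ee_rot: [-0.0, 0.673, 0.74, 0.001]
wrist_force: [0.0, -0.2, 0.2]
finger_gap: 0.0002
11.975 [ 0.5054 -0.0382  0.021 ] st [   1.2 -116.4] f [ 0.  -0.2  0.2] gap 0.0002
yaw 5.42 tilt [0.0009 0.0022]
1416 [250.   9.] [493.6  75.9] 16.3 [-0.1 -1.7] [214. 215. 219.]
1862 [498.  95.] [600.   54.7] 27.9 [103.9 -32.6] [10.  9. 10.]
1575 [ 31. 101.] [396.5  28.3] 29.4 [-101.1  -40.1] [161. 162. 165.]
7568 [252. 165.] [500.4  12.7] 21.5 [  0.9 -65.3] [216. 217. 213.]
123 [253. 261.] [505.5 -33.5] 5.5 [   1.7 -111.7] [49. 49. 46.]
```

View pics/wrist14.png

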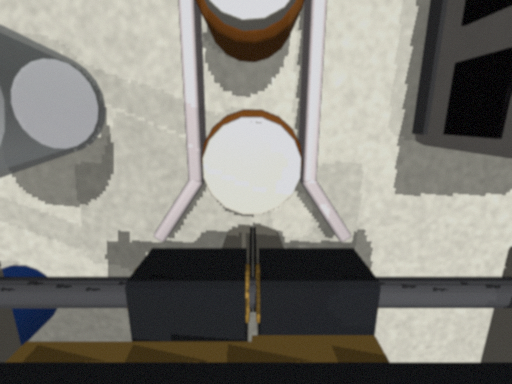

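```bash
python3 -m handwheel '[{"slide":[0.8,0,0],"rotation":[0,0,0],"hand":0},{"slide":[1.6,0,0],"rotation":[0,0,0],"hand":0},{"slide":[2.4,0,0],"rotation":[0,0,0],"hand":0},{"slide":[3.2,0,0],"rotation":[0,0,0],"hand":0},{"slide":[4.0,0,0],"rotation":[0,0,0],"hand":0}]'; python3 -m handwheel '[{"slide":[0.3,0,0],"rotation":[0,0,0],"hand":0},{"slide":[0.6,0,0],"rotation":[0,0,0],"hand":0},{"slide":[0.8,0,0],"rotation":[0,0,0],"hand":0},{"slide":[0.8,0,0],"rotation":[0,0,0],"hand":0}]';  python3 look.py 15 wrist side; python3 m.py wrist15.npz
```

```text
time_s: 12.65
ee_pos: [0.5014, 0.0023, 0.0209]
ee_rot: [-0.001, 0.673, 0.74, 0.001]
wrist_force: [0.3, -0.2, 0.6]
finger_gap: 0.0007
time_s: 13.15
ee_pos: [0.5008, 0.0099, 0.0209]
ee_rot: [-0.0, 0.673, 0.74, 0.001]
wrist_force: [1.0, -2.2, -1.4]
finger_gap: 0.0002
13.15 [0.5008 0.0099 0.0209] st [  1.  -68.1] f [ 1.  -2.2 -1.4] gap 0.0002
yaw 5.44 tilt [0.0006 0.0018]
485 [250.   4.] [489.2 124.1] 11.8 [ 0.  46.7] [136. 135. 130.]
3263 [488. 144.] [596.4  77.5] 49.4 [102.5  -9.6] [10.  9. 10.]
9335 [249.  85.] [491.7  92.7] 21.5 [-0.4 15.2] [219. 219. 222.]
1343 [ 45. 191.] [395.4  33.3] 29.9 [-101.8  -35. ] [165. 166. 169.]
6882 [250. 203.] [497.   43.7] 21.4 [  0.4 -34.1] [219. 219. 211.]
116 [253. 262.] [501.   14.7] 5.5 [  1.7 -63.3] [52.5 52.  48. ]
119 [ 11. 273.] [387.5   0.4] 6.8 [-112.7  -67.1] [138. 141. 138.]
```

View pics/wrist15.png

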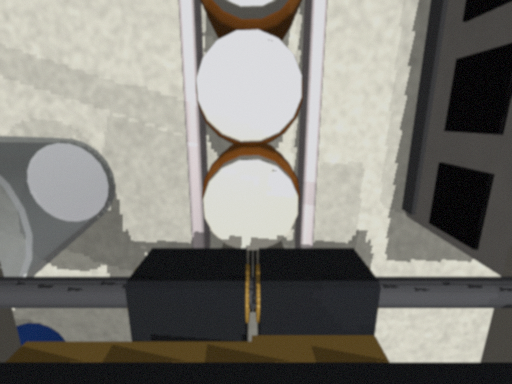

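Nearly packed; creep until the force shows the stop.

```bash
python3 -m handwheel '[{"slide":[0.2,0,0],"rotation":[0,0,0],"hand":0},{"slide":[0.3,0,0],"rotation":[0,0,0],"hand":0},{"slide":[0.3,0,0],"rotation":[0,0,0],"hand":0},{"slide":[0.3,0,0],"rotation":[0,0,0],"hand":0}]';  python3 look.py 16 wrist side; python3 m.py wrist16.npz
```

```text
time_s: 13.75
ee_pos: [0.5017, 0.0103, 0.0213]
ee_rot: [0.002, 0.673, 0.74, 0.0]
wrist_force: [0.1, -11.8, -0.8]
finger_gap: 0.0005
13.75 [0.5017 0.0103 0.0213] st [  2.  -67.8] f [  0.1 -11.8  -0.8] gap 0.0005
yaw 5.46 tilt [ 0.0028 -0.0018]
538 [249.   4.] [490.  124.5] 12.4 [ 0.8 47. ] [157.  157.  152.5]
3373 [487. 138.] [595.2  81.6] 53.2 [101.6  -5.4] [10. 10. 11.]
9324 [248.  86.] [492.2  92.9] 21.5 [ 0.1 15.4] [219. 220. 223.]
1358 [ 44. 192.] [396.2  33.4] 29.4 [-101.  -35.] [166. 167. 170.]
6880 [250. 203.] [497.8  44.1] 21.5 [  1.2 -33.8] [219. 220. 212.]
123 [253. 261.] [501.3  15.2] 5.3 [  2.  -62.9] [53. 53. 48.]
103 [ 11. 273.] [387.6   0. ] 6.5 [-112.6  -67.5] [139. 142. 139.]
```

```bash
python3 -m handwheel '[{"slide":[-0.6,0,0],"rotation":[0,0,0],"hand":0},{"slide":[-2,0,0],"rotation":[0,0,0],"hand":0},{"slide":[-4,0,-2],"rotation":[0,0,0],"hand":1},{"slide":[-4,0,-7],"rotation":[0,0,0],"hand":3},{"slide":[-4,0,-13],"rotation":[0,0,0],"hand":5}]';  python3 look.py 17 wrist side scene; python3 m.py side17.npz;python3 - <<'E'
import cv2
for n,(x,y) in {"side":(170,180),"scene":(230,190)}.items():
    im=cv2.imread(f"pics/{n}17.png")[y:y+160,x:x+140]
    cv2.imwrite(f"pics/{n}17c.png",cv2.resize(im,None,fx=3.6,fy=3.6,interpolation=cv2.INTER_NEAREST))
E
```

```text
time_s: 14.48
ee_pos: [0.5041, -0.0296, 0.1518]
ee_rot: [-0.0, 0.673, 0.74, -0.0]
wrist_force: [0.9, -0.9, -0.2]
finger_gap: 0.0255
14.475 [ 0.5041 -0.0296  0.1518] st [   0.7 -107.7] f [ 0.9 -0.9 -0.2] gap 0.0255
yaw 5.4 tilt [-0.0002 -0.0002]
223 [386.  73.] [ 369.  -483.7] 118.9 [-175.8 -547.4] [86. 85. 82.]
199 [362. 147.] [ 344.7 -192.1] 22.9 [-173.1 -254.8] [20. 53. 96.]
232 [352. 172.] [ 342.8 -107. ] 22.9 [-167.1 -169.9] [20. 46. 94.]
207 [194. 232.] [583.7 166.8] 132.2 [98.1 80.5] [50. 49. 47.]
250 [142. 194.] [736.1 137.2] 22.6 [247.1  36.9] [ 22. 113.  48.]
265 [262. 199.] [494.8  44.3] 22.5 [ -1.8 -33.3] [174. 176. 177.]
84 [317. 203.] [378.   26.2] 31.4 [-119.8  -40.5] [110. 113. 110.]
101 [ 79. 225.] [808.5 258.3] 41.7 [330.3 150.8] [73. 72. 69.]
286 [254. 217.] [489.2  93.7] 21.9 [-2.8 16.4] [174. 176. 178.]
312 [245. 236.] [484.8 142.4] 22.2 [-2.7 65.3] [174. 176. 178.]
386 [329. 280.] [300.5 164.2] 22.1 [-184.2  104.1] [ 25.  67. 147.]
```

View pics/side17c.png

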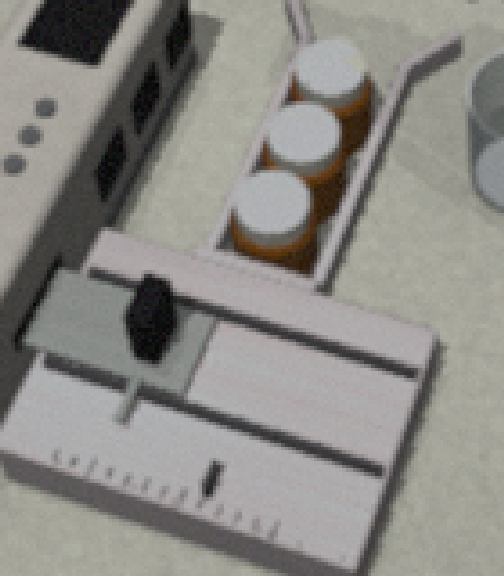

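View pics/scene17c.png

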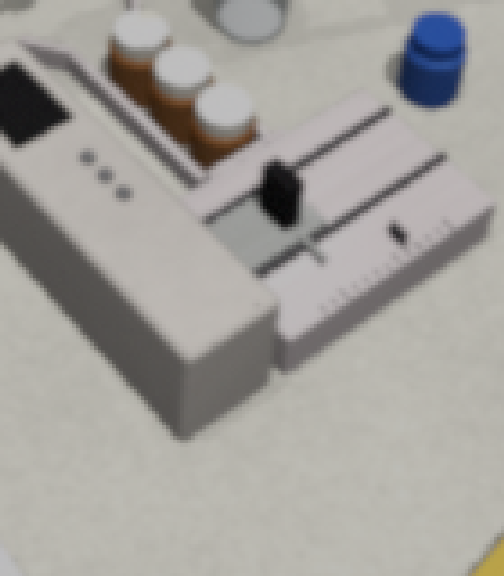

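```bash
python3 -m handwheel '[{"slide":[4,0.3,-1],"rotation":[0,0,0],"hand":5},{"slide":[9,0.5,-2],"rotation":[0,0,0],"hand":5},{"slide":[14.5,0.7,-2],"rotation":[0,0,0],"hand":5},{"slide":[19,0.8,-2],"rotation":[0,0,0],"hand":5},{"slide":[20,0.8,-2],"rotation":[0,0,0],"hand":5}]';  python3 look.py 18 wrist
```

```text
time_s: 15.25
ee_pos: [0.4948, 0.1718, 0.1724]
ee_rot: [0.004, 0.671, 0.741, 0.001]
wrist_force: [0.2, -0.6, -0.2]
finger_gap: 0.05
15.25 [0.4948 0.1718 0.1724] st [10.  93.7] f [ 0.2 -0.6 -0.2] gap 0.05
yaw 5.63 tilt [ 0.0071 -0.0029]
```

View pics/wrist18.png

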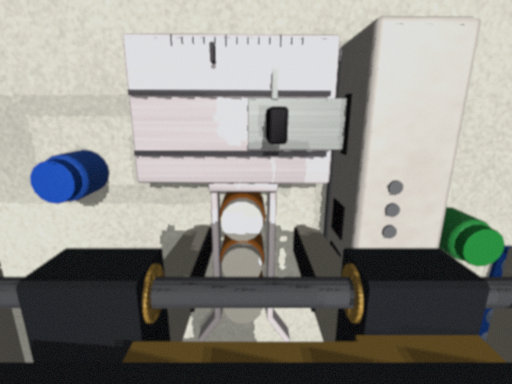

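```bash
python3 - <<'E'
from st import *
def dark(c,h,x0,x1,y0,y1,t,zlo,zhi):
    # pixels whose ray at height h falls in station window and dark
    v,u=np.mgrid[0:384,0:512];F=f(c)
    d=np.stack([(u-c["cx"])/F,(v-c["cy"])/F,np.ones(u.shape)],-1)@c["R"];o=-c["t"]@c["R"]
    W=o+d*((h-o[2])/d[...,2])[...,None];s=S(W)*1000
    m=(s[...,0]>x0)&(s[...,0]<x1)&(s[...,1]>y0)&(s[...,1]<y1)&(c["frame"].max(-1)<t)
    if zlo is not None:
        z=cloud(c)[...,2]; m&=(z>zlo)&(z<zhi)
    return m.sum(),s[m].mean(0).round(1) if m.sum() else '',np.percentile(s[m],[5,95],axis=0).round(1) if m.sum() else '',np.argwhere(m).mean(0)[::-1].round(1) if m.sum() else ''
for n,k in(("wrist",18),("side",17),("scene",17)):
    c=dict(np.load(f"{n}{k}.npz"))
    for t in (80,110): print(n,"tab",dark(c,.052,-50,0,208,234,t,None,None))
    print(n,"handle",dark(c,.099,5,60,130,190,80,.09,.105))
    P=cloud(c);s=S(P)*1000;z=P[...,2]
    m=(z>.055)&(z<.065)&(s[...,0]>-60)&(s[...,0]<0)&(s[...,1]>205)&(s[...,1]<235);print("  cloud tab",m.sum(),s[m].mean(0) if m.sum() else '')
    m=(z>.046)&(z<.0505+.006)&(s[...,0]>10)&(s[...,0]<50)&(s[...,1]>188)&(s[...,1]<210)&(z>.0475);print("  pointer",m.sum(),np.median(s[m],0) if m.sum() else '')
E
python3 m.py wrist18.npz
```

```text
wrist tab (np.int64(37), array([-25.3, 219.8]), array([[-26.2, 214.3],
       [-24.4, 226.3]]), array([212.8,  54.6]))
wrist tab (np.int64(80), array([-25.6, 221.3]), array([[-27.1, 213.7],
       [-24.2, 228.5]]), array([212.4,  52.8]))
wrist handle (np.int64(677), array([ 30.3, 159.4]), array([[ 23.6, 146.8],
       [ 37.1, 171.9]]), array([277. , 125.1]))
  cloud tab 98 [-25.15665288 220.83264999]
  pointer 240 [ 30.575161   190.19306836]
side tab (np.int64(20), array([-27.8, 220.7]), array([[-29.5, 213.7],
       [-25.9, 227.3]]), array([228.4, 312.8]))
side tab (np.int64(36), array([-27.5, 220.9]), array([[-30.6, 213. ],
       [-24.4, 228.5]]), array([228.2, 312.8]))
side handle (np.int64(140), array([ 27.1, 162.2]), array([[ 19.3, 148.3],
       [ 34.6, 176. ]]), array([210.7, 264.2]))
  cloud tab 22 [-28.08334167 221.83995869]
  pointer 58 [ 27.77649982 190.65334804]
scene tab (np.int64(6), array([-23.9, 223.3]), array([[-25.2, 218.9],
       [-22.6, 227.6]]), array([340. , 254.5]))
scene tab (np.int64(15), array([-23.8, 222.8]), array([[-27.3, 216.6],
       [-20.5, 228.9]]), array([339.9, 254.4]))
scene handle (np.int64(54), array([ 35.5, 164.5]), array([[ 28. , 152.6],
       [ 42.1, 176.7]]), array([308.1, 238.8]))
  cloud tab 9 [-24.8643477  224.73833626]
  pointer 30 [ 30.97135438 194.38475801]
528 [348. 147.] [580.9 217.3] 82.8 [ 99.9 131. ] [73. 71. 68.]
1589 [ 53. 181.] [303.6 164.9] 21.6 [-181.   104.5] [ 33.  82. 185.]
1346 [242. 220.] [488.  142.4] 21.4 [ 0.5 65. ] [222. 223. 222.]
1309 [482. 246.] [739.5 138.2] 22.2 [250.5  37.6] [ 41. 142.  64.]
1057 [242. 262.] [492.1  93.3] 21.3 [ 0.1 15.8] [157. 153. 143.]
455 [243. 314.] [498.  40.] 20.4 [  1.  -37.9] [155. 152. 142.]
```

```bash
python3 -m handwheel '[{"slide":[3,1,0],"rotation":[0.4,0.15,0.3],"hand":5},{"slide":[6.6,2.05,0],"rotation":[0.4,0.15,0.3],"hand":5},{"slide":[6.6,2.05,1],"rotation":[0.4,0.15,0.3],"hand":5},{"slide":[6.6,2.05,2],"rotation":[0.4,0.15,0.3],"hand":5},{"slide":[6.6,2.05,2],"rotation":[0.4,0.15,0.3],"hand":5}]';  python3 look.py 19 wrist
```

```text
time_s: 15.92
ee_pos: [0.5082, 0.2375, 0.1508]
ee_rot: [-0.0, 0.674, 0.739, -0.002]
wrist_force: [-0.6, -0.2, 0.2]
finger_gap: 0.0498
15.925 [0.5082 0.2375 0.1508] st [ 29.4 157.9] f [-0.6 -0.2  0.2] gap 0.0498
yaw 5.21 tilt [-0.0031 -0.0021]
```

View pics/wrist19.png

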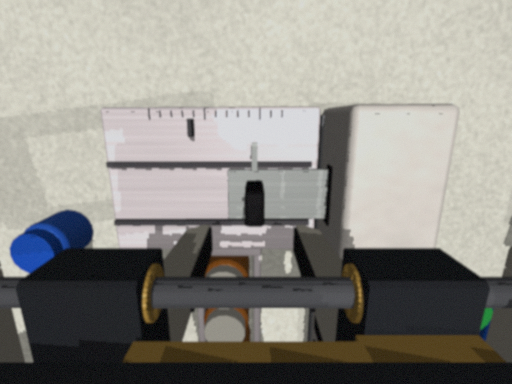

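```bash
python3 -m handwheel '[{"slide":[0.2,0.1,3],"rotation":[-0.1,0.1,-0.1],"hand":5},{"slide":[0.2,0.1,6],"rotation":[-0.1,0.1,-0.1],"hand":5},{"slide":[0.2,0.1,8],"rotation":[-0.1,0.1,-0.1],"hand":5},{"slide":[0.2,0.1,9],"rotation":[-0.1,0.1,-0.1],"hand":5},{"slide":[0.2,0.1,9],"rotation":[-0.1,0.1,-0.1],"hand":5}]';  python3 look.py 20 wrist side
```

```text
time_s: 16.6
ee_pos: [0.5093, 0.2393, 0.0615]
ee_rot: [-0.0, 0.674, 0.739, -0.0]
wrist_force: [-0.7, 0.2, -0.3]
finger_gap: 0.0499
16.6 [0.5093 0.2393 0.0615] st [ 30.6 159.5] f [-0.7  0.2 -0.3] gap 0.0499
yaw 5.28 tilt [-0.0008  0.0001]
```

View pics/wrist20.png

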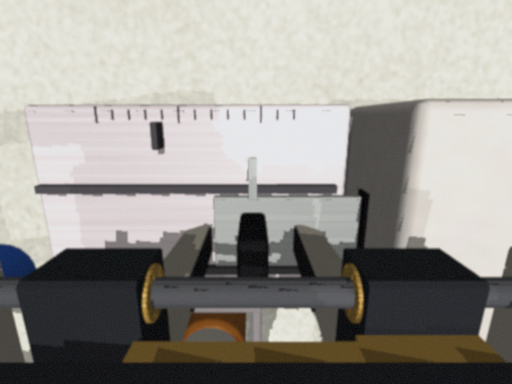

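View pics/side20.png

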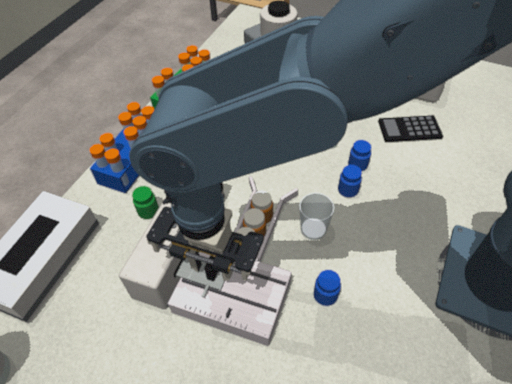

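Handle is between the fingers; close with 40 N.

```bash
python3 -m handwheel '[{"slide":[0,0,0],"rotation":[0,0,0],"hand":3},{"slide":[0,0,0],"rotation":[0,0,0],"hand":1.2},{"slide":[0,0,0],"rotation":[0,0,0],"hand":1.2},{"slide":[0,0,0],"rotation":[0,0,0],"hand":1.2},{"slide":[0,0,0],"rotation":[0,0,0],"hand":1.2}]' 40;  python3 look.py 21 wrist
```

```text
time_s: 17.32
ee_pos: [0.5094, 0.2397, 0.0626]
ee_rot: [-0.0, 0.674, 0.739, 0.0]
wrist_force: [-3.4, 0.8, 4.1]
finger_gap: 0.0155
17.325 [0.5094 0.2397 0.0626] st [ 30.8 159.9] f [-3.4  0.8  4.1] gap 0.0155
yaw 5.31 tilt [0.0001 0.0004]
```

```bash
python3 -m handwheel '[{"slide":[0,-1,0],"rotation":[0,0,0],"hand":1.2},{"slide":[0,-2.3,0],"rotation":[0,0,0],"hand":1.2},{"slide":[0,-3.6,0],"rotation":[0,0,0],"hand":1.2},{"slide":[0,-4.8,0],"rotation":[0,0,0],"hand":1.2},{"slide":[0,-5.5,0],"rotation":[0,0,0],"hand":1.2}]' 40; python3 -m handwheel '[{"slide":[0,-0.1,0],"rotation":[0,0,0],"hand":1.2},{"slide":[0,-0.1,0],"rotation":[0,0,0],"hand":1.2}]'; python3 look.py 22 wrist side scene; python3 - <<'E'
import cv2
from st import *
for n,(x,y) in {"side":(170,180),"scene":(230,190)}.items():
    im=cv2.imread(f"pics/{n}22.png")[y:y+160,x:x+140]
    cv2.imwrite(f"pics/{n}22c.png",cv2.resize(im,None,fx=3.6,fy=3.6,interpolation=cv2.INTER_NEAREST))
E
```

```text
time_s: 18.0
ee_pos: [0.4558, 0.2347, 0.0626]
ee_rot: [0.001, 0.674, 0.739, 0.002]
wrist_force: [7.8, 0.4, -6.2]
finger_gap: 0.016
time_s: 18.25
ee_pos: [0.456, 0.2347, 0.0626]
ee_rot: [0.002, 0.674, 0.739, 0.003]
wrist_force: [7.0, 1.4, -4.9]
finger_gap: 0.0157
18.25 [0.456  0.2347 0.0626] st [-22.9 159.9] f [ 7.   1.4 -4.9] gap 0.0157
yaw 5.3 tilt [0.0071 0.0015]
```

View pics/wrist22.png

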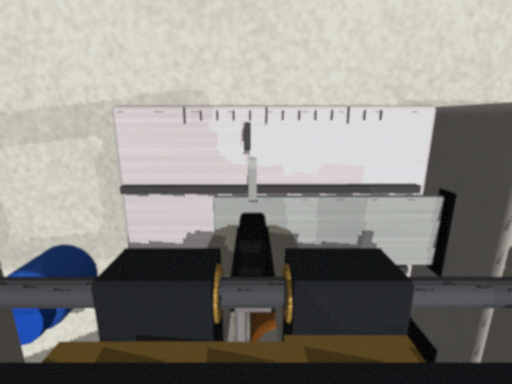

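View pics/side22c.png

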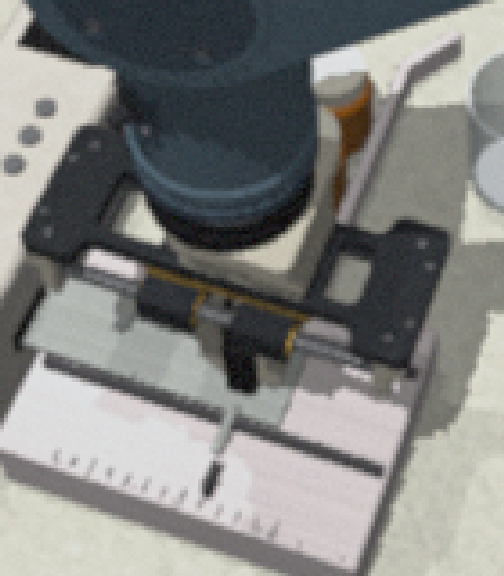

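```bash
cat > pt.py <<'E'
import sys
from st import *
c=dict(np.load(sys.argv[1]))
P=cloud(c);s=S(P)*1000;z=P[...,2];fr=c["frame"].max(-1)
m=(z>.046)&(z<.065)&(s[...,0]>-60)&(s[...,0]<0)&(s[...,1]>212)&(s[...,1]<232)&(fr<110);t=s[m]
print("tab",m.sum(),np.median(t,0).round(1),t.mean(0).round(1))
m=(z>.0475)&(z<.056)&(s[...,0]>-60)&(s[...,0]<10)&(s[...,1]>192)&(s[...,1]<206);p=s[m]
print("ptr",m.sum(),np.median(p,0).round(1),p.mean(0).round(1),np.percentile(p[:,0],[2,98]).round(1))
E
python3 pt.py wrist22.npz; python3 pt.py side22.npz
```

```text
tab 150 [-25.6 221.4] [-25.8 221.4]
ptr 147 [-22.1 199. ] [-22.3 199.1] [-24.5 -19.6]
tab 24 [-28.7 223.1] [-28.6 222.9]
ptr 28 [-25.1 198.8] [-24.  199.4] [-42.5   1.8]
```

Needs about 3.3 mm more; the spring sag means commanding a little extra.

```bash
python3 -m handwheel '[{"slide":[0,-0.3,0],"rotation":[0,0,0],"hand":1.2},{"slide":[0,-0.5,0],"rotation":[0,0,0],"hand":1.2},{"slide":[0,-0.5,0],"rotation":[0,0,0],"hand":1.2},{"slide":[0,-0.5,0],"rotation":[0,0,0],"hand":1.2},{"slide":[0,-0.5,0],"rotation":[0,0,0],"hand":1.2}]' 40; python3 look.py 23 wrist side; python3 pt.py wrist23.npz; python3 pt.py side23.npz
```

```text
time_s: 19.02
ee_pos: [0.4525, 0.2343, 0.0626]
ee_rot: [0.003, 0.674, 0.739, 0.004]
wrist_force: [7.8, 1.7, -5.4]
finger_gap: 0.0155
19.025 [0.4525 0.2343 0.0626] st [-26.3 159.9] f [ 7.8  1.7 -5.4] gap 0.0155
yaw 5.27 tilt [0.0102 0.0022]
tab 153 [-25.6 221.4] [-25.8 221.2]
ptr 163 [-26.1 199. ] [-26.2 198.9] [-28.6 -23.7]
tab 24 [-28.7 222.7] [-28.6 223. ]
ptr 19 [-28.8 200.1] [-25.8 199.4] [-31.2  -7.2]
```

View pics/wrist23.png

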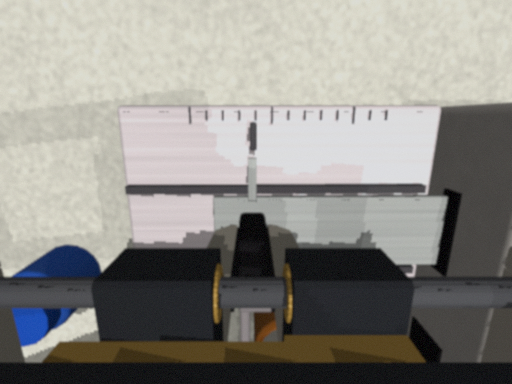

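```bash
python3 -m handwheel '[{"slide":[0,-0.1,0],"rotation":[0,0,0],"hand":1.2},{"slide":[0,-0.1,0],"rotation":[0,0,0],"hand":1.2},{"slide":[0,-0.1,0],"rotation":[0,0,0],"hand":1.2},{"slide":[0,-0.1,0],"rotation":[0,0,0],"hand":1.2},{"slide":[0,-0.1,0],"rotation":[0,0,0],"hand":1.2}]' 40; python3 look.py 24 wrist side scene; python3 pt.py wrist24.npz; python3 m.py side24.npz; python3 m.py scene24.npz;python3 look.py 25 wrist;python3 pt.py wrist25.npz
```

```text
time_s: 19.75
ee_pos: [0.4528, 0.2344, 0.0626]
ee_rot: [0.004, 0.674, 0.739, 0.005]
wrist_force: [7.8, 1.6, -4.9]
finger_gap: 0.0153
19.75 [0.4528 0.2344 0.0626] st [-26.  159.9] f [ 7.8  1.6 -4.9] gap 0.0153
yaw 5.27 tilt [0.0131 0.0027]
tab 147 [-25.8 221.4] [-26.  221.4]
ptr 151 [-25.8 199.7] [-25.5 199.2] [-28.2 -23.3]
198 [353. 173.] [ 341.3 -106. ] 21.7 [-168.5 -168.8] [ 30.  87. 190.]
253 [142. 194.] [736.7 137.9] 22.2 [247.7  37.6] [ 29. 147.  63.]
117 [265. 201.] [484.6  45.9] 18.3 [-11.8 -30.7] [186. 185. 184.]
79 [318. 203.] [378.4  25.5] 31.3 [-119.4  -41.2] [148. 152. 149.]
101 [ 79. 225.] [806.1 258.5] 40.3 [328.  151.3] [94. 93. 89.]
61 [314. 223.] [372.1  45.6] 29.7 [-123.8  -20.6] [180. 184. 186.]
380 [329. 280.] [300.6 164.3] 21.9 [-184.1  104.1] [ 30.  85. 184.]
107 [211.  96.] [ 391.5 -490.3] 102.4 [-154.  -556.1] [107. 104. 100.]
83 [268. 135.] [ 347.7 -187.3] 23.6 [-169.6 -250.3] [ 43.  81. 158.]
84 [284. 150.] [ 344.6 -104.3] 21.4 [-165.1 -167.4] [ 43.  81. 158.]
113 [269. 198.] [498.6  45.4] 22.0 [  2.1 -32.5] [189. 189. 188.]
133 [281. 208.] [493.   94.6] 22.5 [ 1.1 17. ] [185. 185. 184.]
70 [289. 219.] [491.  143.1] 20.9 [ 3.6 65.5] [185.  184.5 183.5]
86 [232. 245.] [669.4 136.2] 90.0 [180.6  42.1] [86. 83. 81.]
173 [207. 257.] [738.9 138.4] 22.3 [250.   37.9] [ 57. 131.  72.]
19.9 [0.4528 0.2344 0.0626] st [-26.  159.9] f [ 8.5  2.  -4.1] gap 0.0161
yaw 5.26 tilt [0.0131 0.0028]
tab 148 [-25.8 221.6] [-26.  221.4]
ptr 159 [-25.8 198.7] [-25.5 198.9] [-28.2 -23.3]
```

View pics/scene24.png

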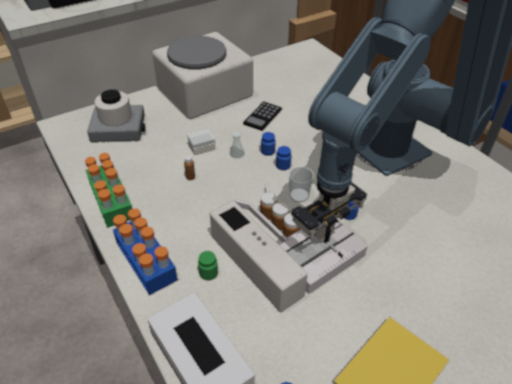

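```bash
python3 -c "
from bench import *
print(close_job()); s=get_state(); print(s['time_s'],s['ee_pos'],s['wrist_force'],s['finger_gap'])"
```

```text
the job is handed in; nothing more can be done
None
the job is handed in; nothing more can be done
```

I handed the job in at about 20 s on the robot's clock. All three jars were packed in the lane and the gripper was holding the shutter handle at the mark. The interface gives no verdict, and after hand-in it gave no readings either, so these are my last checks before that.

- **Jars:** I slid both waiting jars along the bench into the lane, gripped across. When I released the second one it ended up about 30 mm back in the lane. I pushed it home again from behind with closed fingers until about 12 N showed against the stop. In the last scene picture the jar centres are at station y of about -32, 17 and 65 mm, upright and 1–4 mm off the centre line. The three cameras disagree by up to about 4 mm in x. A clipped side-view reading of -12 mm for the last jar comes from the arm hiding part of it.
- **Shutter:** I pulled it about 56 mm with a 40 N grip. The pointer measured within about 0.5 mm of the mark tab and stayed there over about 0.9 s, with a steady spring pull of about 8 N at the wrist. I did not measure the finger contact force itself. The tool tilts about 0.013 rad under the load.
- **Bystanders:** I never touched the beaker, vial, flask or box, and in the last picture they look to be where they started. I did not measure their final positions.

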